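# Make up the finishing kit and the record kit

## Task

Make up two kits from the tools in the middle of the table. In the larger tray put the finishing kit: the sanding block in the big square bay, the bar of wax in the small bay beside it and the flat brush in the long bay; in the smaller tray put the record kit: the compact camera standing upright in the square bay and the marker in the long bay. Everything rests on the tray's floor inside its own bay, lengthwise along the tray's long bay, either way round, and the screwdriver stays where it is.

Things in the scene. Friction and masses are not known exactly. Their poses are not given: they have to be found in the camera images.
- finishing_tray: Fixed grey tray with bays, the larger of two: 222 (x) x 192 (y) mm, 14 high; 12 mm grip lip on each short end. Origin: centre of underside, x along the 222. Floor 4 thick, walls 4, dividers 12 high. Own frame, mm: long bay x -107..107, y -92..-12 (centre 0, -52); big square bay x -107..7, y -8..92 (centre -50, 42); small bay x 11..107, y -8..92 (centre 59, 42).
- record_tray: Fixed grey tray with bays, the smaller of two: 168 (x) x 166 (y) mm, 14 high; 12 mm grip lip on each x end. Origin: centre of underside. Floor 4 thick, walls 4, dividers 12 high. Own frame, mm: long bay over the whole x length, x -80..80, y -79..-7 (centre 0, -43); square bay x -80..40, y -3..79 (centre -20, 38); narrow slot x 44..80, y -3..79 stays empty.
- sanding_block: Loose cork sanding block, a plain brown block 92 mm long, 46 mm wide, 28 mm high, about 60 g, lying flat. The origin is the centre of the underside; z points up; the length lies along y turned by +0.21 rad about z (its long edge runs 0.21 rad counter-clockwise of the body's y axis). Grasp across the 46 mm.
- wax_bar: Loose small bar of modelling wax, 75 mm long, 32 mm wide, 14 mm high, about 50 g, lying flat. The origin is the centre of the underside; z points up; the length lies along y turned by -0.07 rad about z. Grasp across the 32 mm.
- flat_brush: Loose flat brush lying flat, 171 mm long; bristle head 34 wide, 14 high; wooden handle about 20 wide, 13 high; 60 g. Origin: centre of underside, z up. Its length lies along body y turned +0.13 rad about z, bristles to -y, handle to +y. It balances near the origin; grasp across the handle at x -4, y +8 mm (20 mm wide, 1 to 13 mm above the underside).
- compact_camera: Loose black pocket camera standing upright on its base, body 93 mm long, 23 mm thick, 54 mm high (58 with its buttons), about 145 g. The origin is the centre of the underside; z points up; length along y, thickness along x. The body's middle is at x -2, y +1 mm. Grasp it front to back across the 23 mm.
- marker: Loose marker pen, lying, 135 mm long, 16 mm in diameter, about 20 g. Origin: at half length, on the table side of the barrel at the start (the axis is 8 mm above it along z); length along y. Grasp across the barrel at half length.
- screwdriver: Loose screwdriver, 131 mm long, lying flat among the stock, handle 16 mm thick and 74 mm long, thin blade. It belongs to neither kit. Origin: centre of its bounding box's underside; it lies along its y axis turned by +0.40 rad about z, handle towards -y.

How it is judged:
By the outcome, as a careful person would: the job done as asked, in the order asked, and still so for the second after the job is handed in, with the robot touching nothing.
It also fails if it takes over 104 s, if anything falls off the work surface, if the arm or the gripper's body presses on something with over 40 N, if the wrist force passes 120 N, or if a joint passes its speed limit or range.

## Robot

A 6-joint arm with a two-finger parallel gripper is mounted at the origin on the work surface; the furniture and walls round the work are solid. World frame = base frame: x ahead of the robot, y to its left, z up, the work surface at z = 0. Lengths are in m, angles in rad, forces in N, time in s.
With the tool pointing down it reaches from about 0.35 to 1 m from the base axis. Payload 7.1 kg.
Tool frame: the origin (TCP) lies between the finger pads; the fingertips stand 22 mm ahead of it and the grasp point (between the pads) lies 3 mm ahead of it; z points along the fingers, y is the line along which they close (so a half turn about z gives the same grasp; the last joint's range is limited). The gripper opens to 85 mm and grips with 20 to 120 N. Pads are 22 mm wide; open, the fingers measure 114 mm over their backs; the gripper's body (76 mm by 85 mm) begins 54 mm behind the grasp point. The pads swing forward as they close: fully open they stand 13 mm farther back than shut.
Start: joints at [-1.17, 0.423, 1.63, -0, 1.089, -0.019], TCP at [0.255, -0.571, 0.232] pointing down, gripper open.
Joint ranges: [-3, 3], [-0.9, 2.11], [0.09, 2.58], [-1.31, 4.45], [0.11, 2.69], [-2.54, 2.54]. Speed limits (rad/s): [2.39, 2.39, 3.01, 3.14, 3.14, 3.14].

## Interface

Orientations are given as a rotation vector (axis times angle).
In Python, from rig import manip gives the robot as it stands. The module is installed in compiled form; this text tells all that it offers. Calls block until the motion is done:
- manip.move_to(position, orientation): joint-space move of the TCP to a pose.
- manip.servo_line(position, orientation=None, rate=0.15): straight line of the TCP; orientation=None keeps the orientation; rate is the mean speed in m/s.
- manip.set_joints(angles): joint-space move.
- manip.command_gripper(opening, f_grip=None): finger opening in m; f_grip is the grip in N (None keeps the last); returns when the fingers have stopped.
- manip.hold(seconds).
- manip.solve_ik(position, orientation): joint angles nearest the present ones, or None.
- manip.camera(name): name is "scene" or "top"; returns a dict with "image" (400x640x3 uint8, red, green, blue), "fx", "fy", "cx", "cy" (pixels), "k1" (the pictures are not rectified: a ray, as slopes to the right and down, at radius r is drawn at 1 + k1 r^2 times it, then the intrinsics apply), "cam_to_world" (4x4, takes a point from camera to world coordinates). Camera axes: x right, y down, z forward; pixel columns grow to the right and rows downward; lengths in m; the calibration is good to about 2 mm. A picture is of the moment at which its call begins. There is no depth.
A pose or a line that the arm cannot do raises manip.IKError and nothing moves.
- manip.sign_off(): hands the job in; it is judged then, once.
Readings, each from a call of its own:
- manip.get_time(): time.
- manip.get_joint_positions(): joint angles.
- manip.get_joint_vel(): joint speeds.
- manip.get_tau(): joint torques, N m.
- manip.get_position(): TCP position.
- manip.get_ee_rot(): TCP orientation.
- manip.get_contact_force(): force on the tool from outside, world axes, zero at the start.
- manip.get_torque(): the same for the moment, N m.
- manip.get_width(): finger opening in m.
- manip.get_grip_force(): force on a finger pad.
Only numpy, scipy, OpenCV 4.12 (cv2) and the standard library are available. Lean on these libraries where they do the work, as an engineer would, in place of code of your own. Each camera call takes 0.05 s, during which the arm holds its last target. There are 200 camera calls.

## Working session

There is one attempt and no reset: what is moved stays moved. The work goes in short steps, each a Python script; the robot and the scene stay as the last script left them, time stands still between calls to the robot, and variables do not carry over. Pictures are saved under pics/ and viewed, at most 14 in all, crops included, and the job is handed in when it is done.

```bash
mkdir -p pics; python3 - <<'E'
from rig import manip
import cv2,pickle
for n in("scene","top"):
    c=manip.camera(n); cv2.imwrite(f"pics/{n}0.png",c["image"][:,:,::-1]); pickle.dump(c,open(f"{n}0.pkl","wb"))
    print(n,c["fx"],c["fy"],c["cx"],c["cy"],c["k1"]);print(c["cam_to_world"].round(4))
print(manip.get_time(),manip.get_position(),manip.get_ee_rot(),manip.get_width())
E
```

```text
scene 394.66021959126874 394.66021959126874 314.92340488551645 204.650722040942 0.030908829157067705
[[-0.9157 -0.2663  0.301   0.2775]
 [-0.4019  0.6148 -0.6786  0.6149]
 [-0.0044 -0.7423 -0.67    0.6456]
 [ 0.      0.      0.      1.    ]]
top 428.16069591615883 428.16069591615883 320.97154539215694 189.446335860848 -0.10743773499563941
[[ 0.015  -0.9977  0.0656  0.4989]
 [-0.9997 -0.0137  0.0198 -0.0156]
 [-0.0188 -0.0659 -0.9976  1.2785]
 [ 0.      0.      0.      1.    ]]
0.1 [ 0.25455031 -0.57025407  0.23079323] [-3.07122658e+00 -6.54277661e-01  4.26450611e-04] 0.08556452881602877
```

View pics/top0.png

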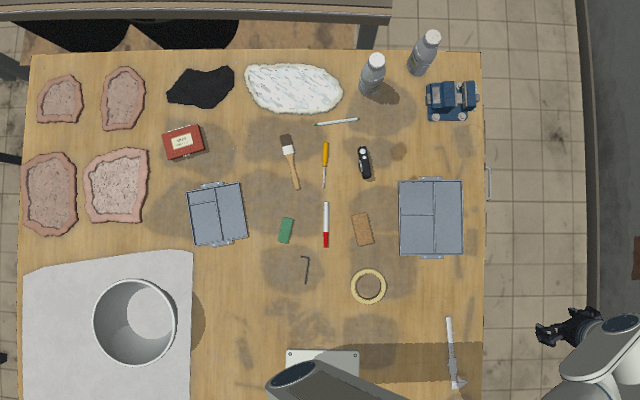

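View pics/scene0.png

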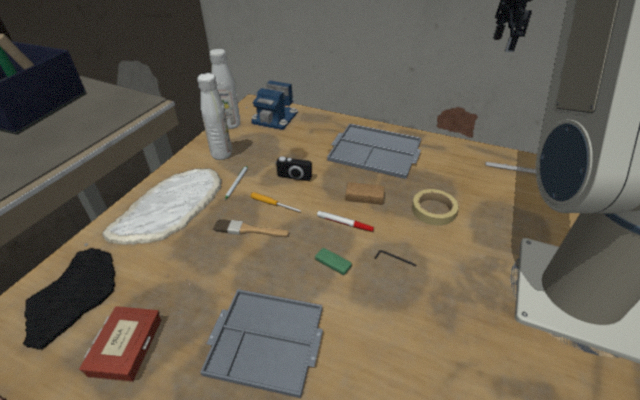

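The top view shows the brush (290,160), screwdriver (325,165), camera (365,162), wax (286,230), marker (326,225) and block (362,229). The smaller tray is at (217,214) and the larger at (430,218). I'll enlarge the relevant areas.

```bash
cat > h.py <<'E'
import numpy as np,cv2,pickle
def load(n): return pickle.load(open(n,"rb"))
def rays(c,uv):
    K=np.array([[c["fx"],0,c["cx"]],[0,c["fy"],c["cy"]],[0,0,1.]])
    p=cv2.undistortPoints(np.float64(uv).reshape(-1,1,2),K,np.array([c["k1"],0,0,0.])).reshape(-1,2)
    T=c["cam_to_world"]; d=np.c_[p,np.ones(len(p))]@T[:3,:3].T
    return T[:3,3],d/np.linalg.norm(d,axis=1)[:,None]
def plane(c,uv,z):
    o,d=rays(c,uv); return o+d*((z-o[2])/d[:,2])[:,None]
def tri(c1,u1,c2,u2):
    o1,d1=rays(c1,u1);o2,d2=rays(c2,u2);out=[]
    for a,b in zip(d1,d2):
        s=np.linalg.lstsq(np.c_[a,-b],o2-o1,rcond=None)[0]
        p,q=o1+s[0]*a,o2+s[1]*b; out.append(np.r_[(p+q)/2,np.linalg.norm(p-q)])
    return np.array(out)
def crop(c,x0,y0,x1,y1,k,name):
    cv2.imwrite(name,cv2.resize(c["image"][y0:y1,x0:x1,::-1],None,fx=k,fy=k,interpolation=cv2.INTER_CUBIC))
E
python3 - <<'E'
from h import *
t=load("top0.pkl");s=load("scene0.pkl")
crop(t,180,125,475,265,2.7,"pics/tc.png")
a=cv2.resize(s["image"][115:275,200:470,::-1],None,fx=2.9,fy=2.9,interpolation=cv2.INTER_CUBIC)
cv2.imwrite("pics/sc.png",a)
E
```

```text
(no output)
```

View pics/tc.png

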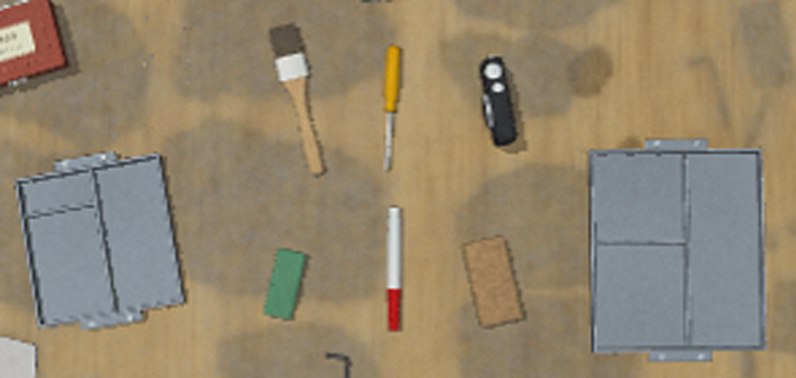

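View pics/sc.png

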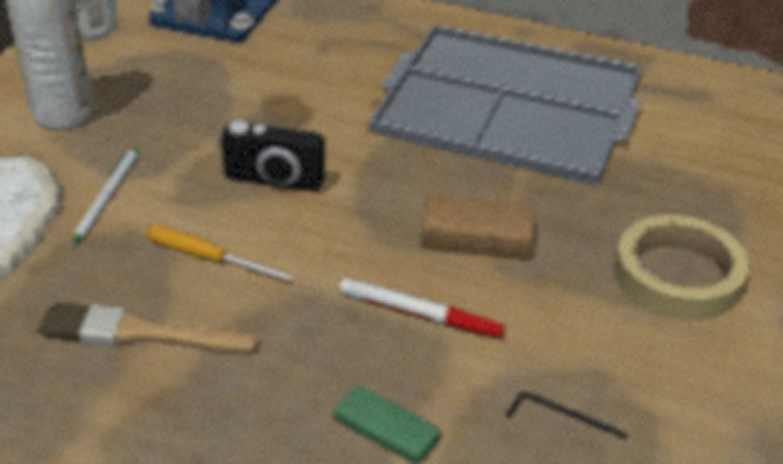

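Long bays are on the right (−y) in both trays. The finishing tray is about square to the world axes, and the record tray is yawed by about +0.16 rad. Next I segment and triangulate.

```bash
cat > seg.py <<'E'
from h import *
def gc(img,r):
    """grabCut in window r=(x0,y0,x1,y1)-> mask"""
    x0,y0,x1,y1=r; p=14; X0,Y0=max(x0-p,0),max(y0-p,0)
    sub=np.ascontiguousarray(img[Y0:y1+p,X0:x1+p,::-1]); k=4
    sub=cv2.resize(sub,None,fx=k,fy=k,interpolation=cv2.INTER_CUBIC)
    m=np.zeros(sub.shape[:2],np.uint8);b=np.zeros((1,65));f=np.zeros((1,65))
    cv2.setRNGSeed(1)
    cv2.grabCut(sub,m,((x0-X0)*k,(y0-Y0)*k,(x1-x0)*k,(y1-y0)*k),b,f,6,cv2.GC_INIT_WITH_RECT)
    m=((m&1)*255).astype(np.uint8)
    cs,_=cv2.findContours(m,0,1); c=max(cs,key=cv2.contourArea)
    to=lambda q:(np.float64(q)+.5)/k-.5+[X0,Y0]
    return to(c.reshape(-1,2)),c,sub,to
def rect_world(cam,pts,z):
    w=plane(cam,pts,z)[:,:2]
    (cx,cy),(a,b),ang=cv2.minAreaRect((w*1000).astype(np.float32))
    if a<b: a,b,ang=b,a,ang+90
    ang=(ang+90)%180-90
    return np.array([cx,cy]).round(1),round(a,1),round(b,1),round(np.radians(ang),3)
E
python3 - <<'E'
from seg import *
t=load("top0.pkl");s=load("scene0.pkl")
W={"block":((349,210,377,249),.028,(342,180,388,206)),"wax":((275,214,297,246),.014,(312,246,354,276)),
"marker":((321,199,331,250),.008,(314,209,377,234)),"brush":((277,131,304,192),.013,(211,216,292,240)),
"camera":((355,143,374,182),.054,(273,153,316,182)),"fin":((397,174,466,260),.014,(325,122,424,180)),"rec":((183,177,252,250),.014,(202,290,327,394))}
tiles=[]
for n,(r,z,rs) in W.items():
    for cam,rr in((t,r),(s,rs)):
        p,c,sub,to=gc(cam["image"],rr); cv2.drawContours(sub,[c],-1,(255,0,255),1)
        tile=np.zeros((300,200,3),np.uint8); f=min(300/sub.shape[0],200/sub.shape[1]);q=cv2.resize(sub,None,fx=f,fy=f);tile[:q.shape[0],:q.shape[1]]=q[:300,:200];tiles.append(tile)
        print(n,"top" if cam is t else "scene",rect_world(cam,p,z))
tiles=[cv2.resize(x,(160,240)) for x in tiles]
while len(tiles)<15:tiles.append(tiles[0]*0)
cv2.imwrite("pics/seg.png",np.vstack([np.hstack(tiles[i:i+5]) for i in(0,5,10)])[:,:][:720])
im=cv2.imread("pics/seg.png");cv2.imwrite("pics/seg.png",cv2.resize(im,(666,600)))
E
```

```text
block top (array([ 467.7, -113.1]), 98.9, 56.0, np.float64(0.244))
block scene (array([462.1, -97.4]), 96.7, 76.6, np.float64(0.283))
wax top (array([460.7, 112.1]), 80.0, 40.3, np.float64(-0.224))
wax scene (array([458.3, 118.5]), 81.8, 42.9, np.float64(-0.224))
marker top (array([478.8,  -5.4]), 136.7, 20.0, np.float64(0.015))
marker scene (array([479.5,  -7.4]), 143.1, 26.6, np.float64(0.012))
brush top (array([664. ,  99.2]), 175.9, 39.4, np.float64(0.266))
brush scene (array([643.8, 104.4]), 143.6, 39.8, np.float64(0.119))
camera top (array([ 657.2, -116.6]), 109.3, 43.0, np.float64(0.144))
camera scene (array([647.4, -88.7]), 100.5, 92.1, np.float64(-1.162))
fin top (array([ 504.7, -315.9]), 244.8, 197.8, np.float64(0.012))
fin scene (array([ 502.9, -308.1]), 244.9, 208.1, np.float64(0.015))
rec top (array([505.9, 319.2]), 196.2, 176.1, np.float64(0.191))
rec scene (array([503.1, 326. ]), 190.7, 168.7, np.float64(0.206))
```

View pics/seg.png

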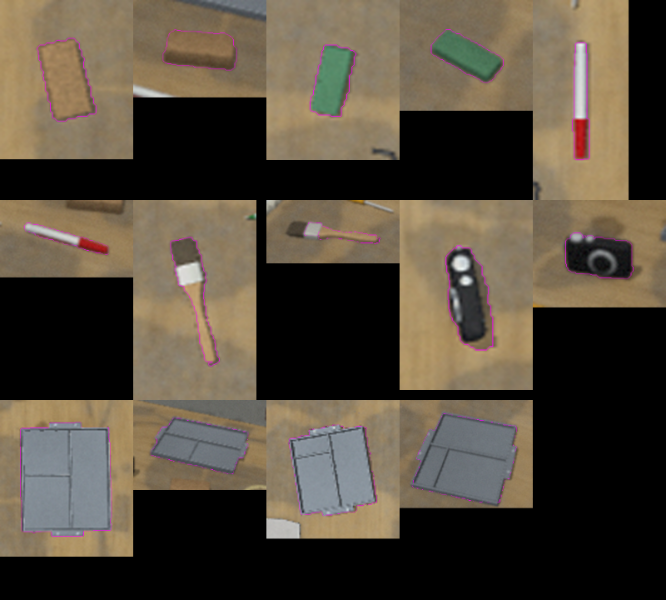

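Contours are clean, except that the camera's top contour includes its shadow. Next come two-view heights from matched features, and the camera axis from a dark mask.

```bash
cat > m2.py <<'E'
from seg import *
t=load("top0.pkl");s=load("scene0.pkl")
def ext(p,d): # mean of contour points extreme in direction d
    v=p@np.array(d,float); return p[v>v.max()-.35].mean(0)
def blob(cam,r,f,k=6):
    x0,y0,x1,y1=r; sub=cv2.resize(cam["image"][y0:y1,x0:x1],None,fx=k,fy=k,interpolation=cv2.INTER_CUBIC)
    h=cv2.cvtColor(sub,cv2.COLOR_RGB2HSV).astype(int); m=f(*cv2.split(h.astype(np.float32))).astype(np.uint8)
    n,l,st,ce=cv2.connectedComponentsWithStats(m); i=1+st[1:,4].argmax()
    ys,xs=np.nonzero(l==i); return (np.c_[xs,ys]+.5)/k-.5+[x0,y0]
def show(n,a,b):
    q=tri(t,[a],s,[b])[0]*1000; print(n,q.round(1))
P=lambda cam,r:gc(cam["image"],r)[0]
if __name__=="__main__":
    a,b=P(t,(349,210,377,249)),P(s,(342,180,388,206))
    show("block top +x-y",ext(a,(1,-1)),ext(b,(-1,-1)));show("block top -x-y",ext(a,(2,1)),ext(b,(2,-3)))
    a,b=P(t,(275,214,297,246)),P(s,(312,246,354,276))
    show("wax +x-y",ext(a,(1,-1)),ext(b,(-1,-3)));show("wax -x-y",ext(a,(.6,1)),ext(b,(3,-1)))
    red=lambda h,S,v:((h<10)|(h>170))&(S>150)
    wh=lambda h,S,v:(S<70)&(v>140)
    mt,ms=(317,197,335,252),(312,207,380,236)
    ra,rb=blob(t,mt,red),blob(s,ms,red); wa,wb=blob(t,mt,wh),blob(s,ms,wh)
    show("mk red",ra.mean(0),rb.mean(0));show("mk white",wa.mean(0),wb.mean(0))
    ft,fs=(277,131,304,170),(211,214,250,242); show("ferrule",blob(t,ft,wh).mean(0),blob(s,fs,wh).mean(0))
    ct,cs=(355,143,370,160),(272,150,290,165); show("cam button",blob(t,ct,wh).mean(0),blob(s,cs,wh).mean(0))
    a,b=P(t,(397,174,466,260)),P(s,(325,122,424,180))
    show("fin -x+y",ext(a,(-1,.75)),ext(b,(1,1.7)));show("fin -x-y",ext(a,(1,.75)),ext(b,(1,-.35)));show("fin +x-y",ext(a,(1,-.75)),ext(b,(-.5,-1)));show("fin +x+y",ext(a,(-1,-.75)),ext(b,(-1,.5)))
    a,b=P(t,(183,177,252,250)),P(s,(202,290,327,394))
    show("rec +x-y",ext(a,(1,-1.4)),ext(b,(-1,-2.2)));show("rec -x-y",ext(a,(1,.5)),ext(b,(1.3,-1)));show("rec -x+y",ext(a,(-1,1.4)),ext(b,(1,2)));show("rec +x+y",ext(a,(-1.3,-.7)),ext(b,(-1.3,1)))
    # camera dark body in top view
    dk=blob(t,(352,140,378,186),lambda h,S,v:(v<60))
    print("cam",rect_world(t,dk,.054))
    # brush handle axis; sections along it
    hd=blob(t,(277,131,304,192),lambda h,S,v:(v<0)|((S>100)&(v>165)&(h<20)))
    print("handle",rect_world(t,hd,.013)); 
    for n,z in(("red",ra),("white",wa)): print(n,rect_world(t,z,.012))
E
python3 m2.py
```

```text
block top +x-y [ 514.6 -126.2   18.     0.6]
block top -x-y [ 430.8 -149.4   21.2    7.3]
wax +x-y [494.   89.8  10.1   0.8]
wax -x-y [421.9 103.7   8.4   0.9]
mk red [435.1  -6.    9.5   1.9]
mk white [501.3  -4.   13.8   1.4]
ferrule [699.4 111.7  14.1   1.5]
cam button [ 690.9 -108.5   59.2    1.5]
fin -x+y [ 390.7 -223.     5.9    2. ]
fin -x-y [ 396.5 -415.2    9.6    0.5]
fin +x-y [ 615.5 -411.7    9.5    3.3]
fin +x+y [ 611.1 -220.     2.2    2.9]
rec +x-y [ 6.022e+02  2.523e+02 -1.000e-01  4.800e+00]
rec -x-y [439.6 222.6   7.7   2. ]
rec -x+y [406.8 385.3  15.3   5.7]
rec +x+y [569.8 419.6   5.5   4.9]
cam (array([ 660. , -114.8]), 93.9, 27.3, np.float64(0.186))
handle (array([635. ,  97.5]), 105.2, 22.2, np.float64(0.201))
red (array([434.9,  -6.1]), 45.1, 15.2, np.float64(0.015))
white (array([503.3,  -3.7]), 89.1, 16.5, np.float64(0.008))
```

Heights agree with the text within two-view noise (rims ~7–15, buttons 59, marker ~10 mm), and everything stands on the table. I'll refine the tray yaw from its long sides and take the brush handle's section at the grasp point, then check IK.

```bash
cat > m3.py <<'E'
from m2 import *
def tray(r,c,yaw,L,W):
    p=plane(t,P(t,r),.014)[:,:2]
    for _ in range(3):
        R=np.array([[np.cos(yaw),-np.sin(yaw)],[np.sin(yaw),np.cos(yaw)]]); q=(p-c)@R
        a=[];o={}
        for sx in(1,-1):
            k=q[(sx*q[:,1]>W/2-.012)&(abs(q[:,0])<L/2-.015)]; f=np.polyfit(k[:,0],k[:,1],1); a.append(f[0]);o[sx]=f[1]
            k=q[(sx*q[:,0]>L/2-.012)&(abs(abs(q[:,1])-W/2)<.025)]; k=k[abs(abs(k[:,0])-L/2)<.007]; o[2*sx]=np.median(k[:,0])
        yaw+=np.mean(a); c=c+R@[(o[2]+o[-2])/2,(o[1]+o[-1])/2]
    print("tray",(c*1000).round(1),round(yaw,3),"sides",np.round(a,3),"W",round(o[1]-o[-1],4),"L",round(o[2]-o[-2],4))
tray((397,174,466,260),np.array([.5047,-.3159]),.01,.222,.192)
tray((183,177,252,250),np.array([.5059,.3192]),.17,.168,.166)
p=plane(t,P(t,(277,131,304,192)),.012)[:,:2]
for x in(.60,.62,.64,.65,.66,.67,.68):
    k=p[abs(p[:,0]-x)<.003]; print(x,k[:,1].min().round(4),k[:,1].max().round(4),((k[:,1].min()+k[:,1].max())/2).round(4))
print(p[:,0].min(),p[:,0].max())
E
cat > arm.py <<'E'
from rig import manip
import numpy as np
from scipy.spatial.transform import Rotation as R
def ori(th): return (R.from_euler('z',th)*R.from_euler('x',np.pi)).as_rotvec()
def bay(tr,x,y):
    c,s=np.cos(tr[2]),np.sin(tr[2]); return tr[0]+c*x-s*y,tr[1]+s*x+c*y
E
python3 m3.py; python3 -c "
from arm import *
for p in [(.467,-.114,.25,.24),(.66,-.115,.25,.186),(.6,.3,.25,.17),(.45,-.27,.25,.01),(.56,-.27,.25,.01),(.5,-.37,.03,.01),(.5,-.27,.03,0)]:
  q=manip.solve_ik(p[:3],ori(p[3])); print(p,None if q is None else np.round(q,2))"
```

```text
tray [ 504.3 -315.6] 0.023 sides [ 0.001 -0.001] W 0.1954 L 0.2216
tray [505.3 319.2] 0.189 sides [ 0.003 -0.003] W 0.1714 L 0.1683
0.6 0.0724 0.0919 0.0821
0.62 0.078 0.0975 0.0877
0.64 0.0858 0.1001 0.093
0.65 0.0882 0.1033 0.0958
0.66 0.0885 0.1065 0.0975
0.67 0.0916 0.112 0.1018
0.68 0.0911 0.1182 0.1046
0.578435622180028 0.750328695535146
(0.467, -0.114, 0.25, 0.24) [-0.26  0.19  1.92 -0.    1.03  1.07]
(0.66, -0.115, 0.25, 0.186) [-0.19  0.47  1.51 -0.    1.16  1.19]
(0.6, 0.3, 0.25, 0.17) [0.45 0.47 1.51 0.   1.16 1.85]
(0.45, -0.27, 0.25, 0.01) [-0.56  0.25  1.83 -0.    1.05  1.  ]
(0.56, -0.27, 0.25, 0.01) [-0.47  0.4   1.62 -0.    1.12  1.09]
(0.5, -0.37, 0.03, 0.01) [-0.66  0.69  1.73 -0.    0.72  0.9 ]
(0.5, -0.27, 0.03, 0) [-0.52  0.64  1.85 -0.    0.65  1.05]
```

```bash
cat >> arm.py <<'E'
FIN=(.5043,-.3156,.023); REC=(.5053,.3192,.189)
def shot(n):
    import cv2,pickle
    for k in("top","scene"):
        c=manip.camera(k); pickle.dump(c,open(f"{k}{n}.pkl","wb")); cv2.imwrite(f"pics/{k}{n}.png",c["image"][:,:,::-1])
def pick(x,y,th,z,grip,pre=.085,up=.15):
    manip.command_gripper(pre); manip.move_to((x,y,max(up,z+.07)),ori(th))
    manip.servo_line((x,y,z),rate=.12); f=manip.get_contact_force()[2]
    manip.command_gripper(0.,grip); w=manip.get_width()
    manip.servo_line((x,y,up+.02),rate=.15)
    print("pick w",round(w,4),"then",round(manip.get_width(),4),"grip",round(float(manip.get_grip_force()),1),"Fz down",round(float(f),1),"t",manip.get_time())
def place(x,y,th,z,rel,up=.17):
    manip.move_to((x,y,up),ori(th)); manip.servo_line((x,y,z+.02),rate=.15); manip.servo_line((x,y,z),rate=.04)
    f=manip.get_contact_force()[2]; manip.command_gripper(rel); manip.hold(.1)
    manip.servo_line((x,y,.15),rate=.15)
    print("placed Fz",round(float(f),1),"t",manip.get_time())
E
python3 - <<'E'
from arm import *
pick(.4675,-.114,.24,.027,40)
place(*bay(FIN,-.050,.042),FIN[2],.032,.062)
pick(.4607,.1118,-.224,.025,40)
shot(1)
E
```

```text
pick w 0.0001 then -0.0001 grip 0.0 Fz down -0.4 t 5.2083
placed Fz 0.0 t 9.125
pick w -0.0001 then 0.0003 grip 0.0 Fz down 0.2 t 14.0
```

View pics/top1.png

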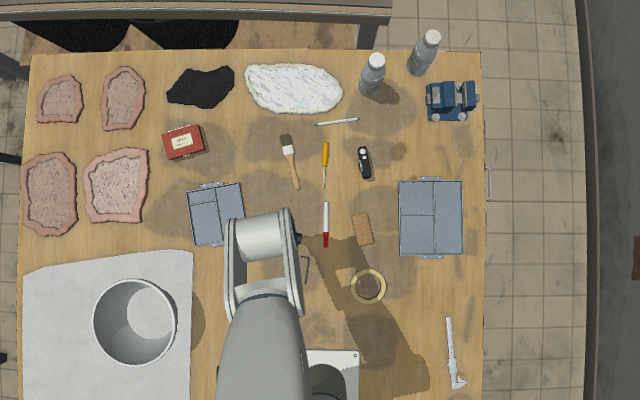

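The block still lies at (362,229) and the fingers closed on nothing, so I'll check where the hand actually is.

```bash
python3 - <<'E'
from arm import *
print(manip.get_position(),manip.get_ee_rot(),manip.get_time(),ori(-.224))
E
```

```text
[0.46006459 0.11164513 0.16906199] [ 3.12126012e+00 -3.51069134e-01 -2.92449700e-03] 14.1 [ 3.12190917e+00 -3.51123220e-01 -2.15000964e-17]
```

View pics/scene1.png

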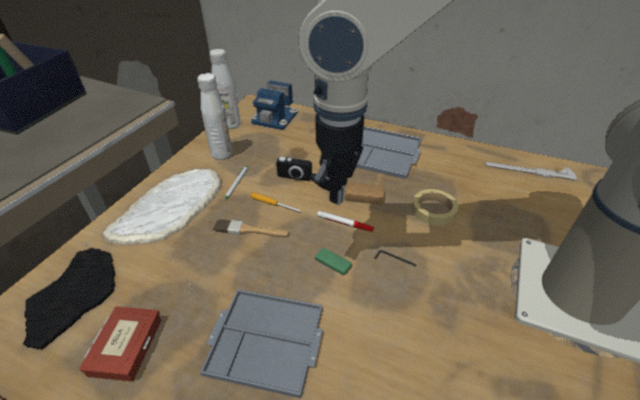

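```bash
python3 - <<'E'
from arm import *
manip.command_gripper(.085); print("w",manip.get_width())
manip.servo_line((.4607,.1118,.025),rate=.12); print(manip.get_position(),manip.get_contact_force())
shot(2)
from h import *
c=load("scene2.pkl"); crop(c,230,130,470,310,3.2,"pics/s2c.png")
T=np.linalg.inv(c["cam_to_world"])
for p in((.4607,.1118,.003),(.4607,.1118,.025)):
    q=(T@np.r_[p,1])[:3];print(q[0]/q[2]*c["fx"]+c["cx"],q[1]/q[2]*c["fy"]+c["cy"])
E
```

```text
w 0.08495501515632374
[0.46115275 0.11190571 0.02552406] [0.43456492 0.47154773 0.5738278 ]
332.700406357125 261.3829785216097
332.97603069082027 254.4779801909016
```

View pics/s2c.png

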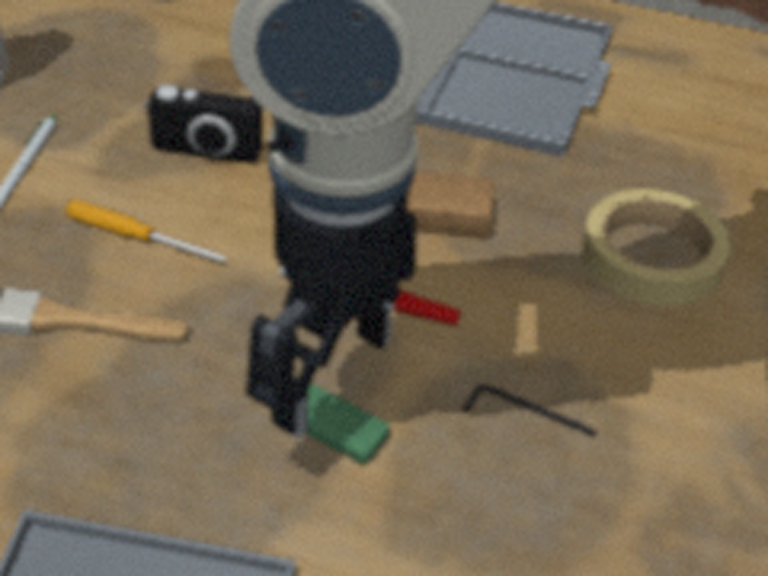

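```bash
python3 - <<'E'
from h import *
c=load("scene2.pkl")
uv=np.array([(290,432),(376,346)])/3.2+[230,130]
for z in(.005,.016,.03,.045): q=plane(c,uv,z)*1000; print(z,q.round(0)[:,:2].tolist(),q.mean(0).round(0)[:2])
from arm import *
m=R.from_rotvec(manip.get_ee_rot()).as_matrix();print(m.round(3))
E
```

```text
0.005 [[480.0, 132.0], [455.0, 39.0]] [467.  85.]
0.016 [[476.0, 140.0], [452.0, 49.0]] [464.  95.]
0.03 [[472.0, 151.0], [448.0, 61.0]] [460. 106.]
0.045 [[467.0, 162.0], [444.0, 75.0]] [455. 119.]
[[ 0.975 -0.222  0.001]
 [-0.222 -0.975  0.   ]
 [ 0.001 -0.001 -1.   ]]
```

The pad tips read about z≈0.032 in the image, higher than the TCP reading implies. I'll touch the bare table gently with closed fingers to calibrate the tool height.

```bash
python3 - <<'E'
from arm import *
manip.servo_line((.4607,.1118,.08)); manip.command_gripper(0.)
manip.servo_line((.535,.06,.08),ori(0.)); f0=manip.get_contact_force()[2]
manip.servo_line((.535,.06,.03)); z=.03
while z>-.03:
    z-=.003; manip.servo_line((.535,.06,z),rate=.05); f=manip.get_contact_force()[2]-f0
    if abs(f)>4: break
print(z,manip.get_position(),f,manip.get_time())
shot(3)
manip.servo_line((.535,.06,.08))
from h import *
crop(load("scene3.pkl"),230,130,470,310,3.2,"pics/s3c.png")
E
```

```text
4.336808689942018e-18 [5.35420396e-01 6.00360676e-02 2.93953764e-04] 4.151743024918014 21.3583
```

View pics/s3c.png

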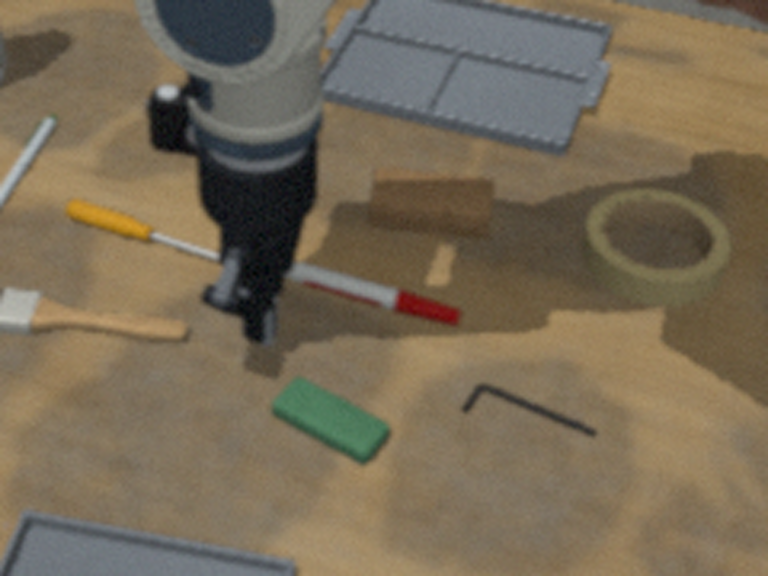

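```bash
python3 - <<'E'
from h import *
c=load("scene3.pkl")
uv=np.array([(264,345)])/3.2+[230,130]
for z in(0,.01,.02,.03,.04): print(z,(plane(c,uv,z)*1000).round(0).tolist())
from arm import *
manip.servo_line((.535,.06,.012))
for z in (.006,.003,.0,-.002,-.004,-.006):
    manip.servo_line((.535,.06,z),rate=.05);manip.hold(.1); f=manip.get_contact_force(); print(z,f.round(2),manip.get_position()[2].round(4))
    if f[2]>12:break
manip.servo_line((.535,.06,.08)); print(manip.get_contact_force(),manip.get_time())
E
```

```text
0 [[528.0, 64.0, 0.0]]
0.01 [[524.0, 73.0, 10.0]]
0.02 [[520.0, 81.0, 20.0]]
0.03 [[516.0, 90.0, 30.0]]
0.04 [[513.0, 99.0, 40.0]]
0.006 [ 0.39 -0.52  0.97] 0.0065
0.003 [ 0.38 -0.16 -0.28] 0.003
0.0 [-0.32  0.54  5.69] 0.0003
-0.002 [-5.54 -0.73 28.97] 0.0001
[4.78182664e-01 6.85513972e-05 2.76737854e-01] 24.8583
```

The table touch comes at TCP z=0, so positions effectively refer to the fingertips, 22 mm off from the stated tool. xy is fine, so I'll just lower the z commands.

```bash
python3 - <<'E'
from arm import *
pick(.4675,-.114,.24,.003,40,up=.09)
if manip.get_width()>.03:
    place(*bay(FIN,-.050,.042),FIN[2],.008,.062,up=.09)
    pick(.4607,.1118,-.224,.002,40,up=.09)
    if manip.get_width()>.02: place(*bay(FIN,.059,.042),FIN[2],.007,.05,up=.09)
shot(4)
from h import *
crop(load("top4.pkl"),180,125,475,265,2.7,"pics/t4c.png")
E
```

```text
pick w 0.0453 then 0.0454 grip 41.0 Fz down 0.2 t 28.6083
placed Fz 0.0 t 32.025
pick w 0.0312 then 0.0307 grip 39.7 Fz down -0.4 t 36.1333
placed Fz 0.3 t 40.35
```

View pics/t4c.png

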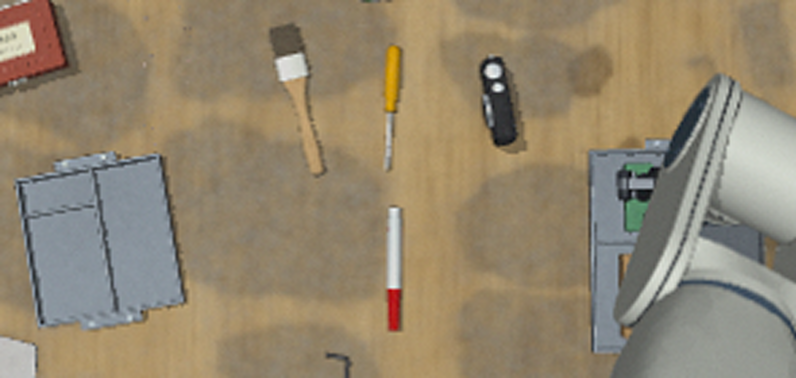

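Block and wax are in their bays, seen at (626,290) and (636,195) in the crop. Brush and camera next.

```bash
python3 - <<'E'
from arm import *
pick(.656,.0968,.267,.002,30,up=.10)
if manip.get_width()>.012:
    place(*bay(FIN,-.008,-.052),FIN[2],.007,.042,up=.12)
    pick(.660,-.1155,.186,.012,40,up=.10)
    if manip.get_width()>.015: place(*bay(REC,-.020,.038),REC[2],.017,.044,up=.12)
shot(5)
from h import *
crop(load("top5.pkl"),180,125,475,265,2.7,"pics/t5c.png")
E
```

```text
pick w 0.0149 then 0.0152 grip 29.0 Fz down 0.3 t 44.875
placed Fz -0.1 t 49.65
pick w 0.0226 then 0.0227 grip 39.5 Fz down 0.2 t 53.65
placed Fz -1.3 t 58.3
```

View pics/t5c.png

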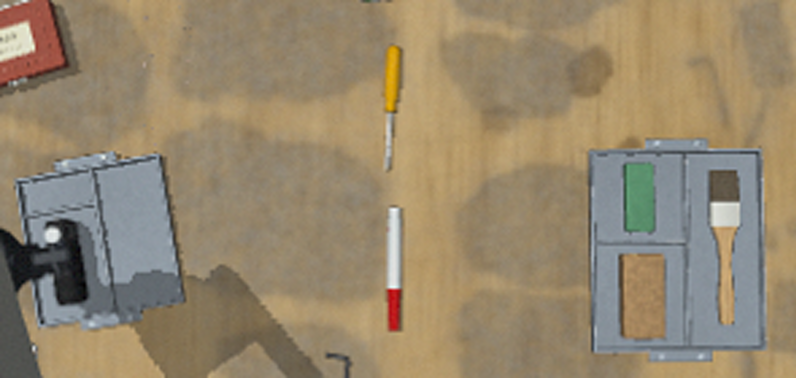

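```bash
python3 - <<'E'
from arm import *
pick(.479,-.0052,.012,.002,25,up=.12)
if manip.get_width()>.01: place(*bay(REC,0,-.043),REC[2],.007,.030,up=.12)
manip.move_to((.42,.0,.3),ori(0.)); manip.set_joints([-1.17,.423,1.63,0,1.089,-.019]); print(manip.get_time())
shot(6)
from h import *
a=load("top6.pkl")["image"][125:265,180:475,::-1];b=load("scene6.pkl")["image"][120:400,200:460,::-1]
cv2.imwrite("pics/f6.png",np.hstack([cv2.resize(a,(480,228*1)),cv2.resize(b,(260,280))[:228]]))
crop(load("scene6.pkl"),195,115,435,395,2.1,"pics/s6c.png"); crop(load("top6.pkl"),180,125,475,265,2.7,"pics/t6c.png")
E
```

```text
pick w 0.0145 then 0.0143 grip 24.4 Fz down 0.0 t 63.075
placed Fz -0.2 t 67.0917
70.475
```

View pics/s6c.png

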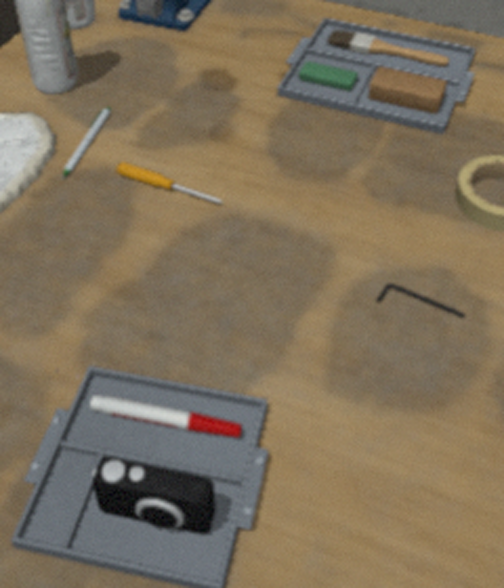

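View pics/t6c.png

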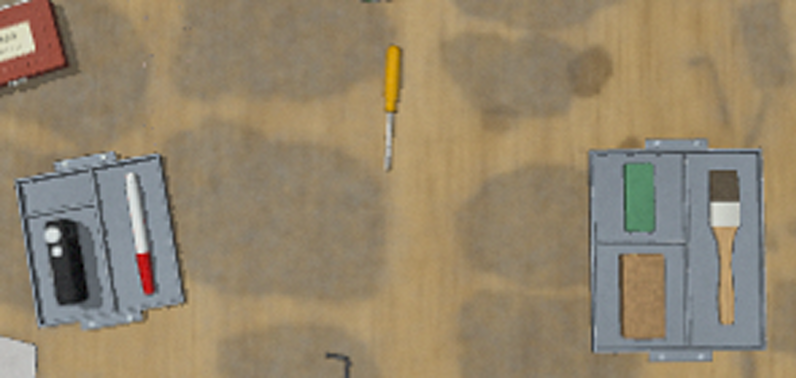

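All five items sit inside their bays, with the camera upright and the screwdriver untouched, so I'm handing in.

```bash
python3 -c "
from rig import manip
print(manip.sign_off())"
```

```text
the job is handed in; nothing more can be done
None
```

Both kits are made up and the job is handed in: the final pictures, taken at about 70 s, showed all five items in their own bays, the camera upright and the screwdriver where it was; the first grasps closed on nothing because of a 22 mm tool-height offset, which I corrected by touching the table.

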